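# Tip the nougat into its carton and hold the bag clip open on its card

## Robot

A 6-joint arm with a two-finger parallel gripper is mounted at the origin on the work surface. World frame = base frame: x ahead of the robot, y to its left, z up, the work surface at z = 0. Lengths are in m, angles in degrees, forces in N, time in s.
With the tool pointing down it reaches from about 0.375 to 0.9 m from the base axis. Payload 3.1 kg.
Tool frame: the origin (TCP) lies on the centre line of the jaws, within the pads' length; the fingertips stand 25 mm ahead of it and the grasp point (between the pads) lies 6 mm ahead of it; z points along the fingers, y is the line along which they close (so a half turn about z gives the same grasp; the last joint's range is limited). The gripper opens to 87 mm and grips with 3 to 60 N. Pads are 19 mm wide; open, the fingers measure 117 mm over their backs; the gripper's body (75 mm by 190 mm) begins 51 mm behind the grasp point.
Start: joints at [65.117, 30.224, 82.088, -0, 67.689, -10.227], TCP at [0.158, 0.605, 0.248] pointing down, gripper open.
Joint ranges: [-176.69, 176.69], [-43.24, 126.21], [12.49, 139.97], [-82, 262], [0, 151.66], [-163.58, 163.58]. Speed limits (degrees/s): [159.86, 159.86, 180, 180, 180, 180].

## Interface

Orientations are given as a 3x3 rotation matrix whose columns are the frame's x, y, z axes.
In Python, from rig import read_state, capture, camera_params, hand_in gives the robot as it stands.
- The arm moves only by the tool apply_moves, never from a script. Its argument "rows" is a list of rows, each an object of numbers: "x", "y", "z": the shift along the tool's x, y, z in mm; "rx", "ry", "rz": the turn, a rotation vector about the tool's x, y, z in units of 6 degrees (1.0 is 6 degrees); "claw": the closure in counts, from 0 (fully open) to 255 (shut). A call has 1 to 10 rows; each row is the pose to reach, as a shift and turn from the pose commanded when the call began, along the tool's axes at that moment; what a row does not reach only later rows make up. A row lasts 1/8 s, in which the tool goes at most 62.5 mm and 10.7 degrees, less where a joint would pass 70% of its speed; a pose out of reach is approached as far as the arm can. A call with a gripper value outside its range is refused whole. The fingers move at their own pace and stop on an object; the grip force is fixed at half the most. Time passes only in rows, so rows that repeat a pose let the fingers close. It gives the time, the measured TCP pose, the force, the opening and the grip force at its end, in the units of the state.
- read_state(): the state, without advancing time (a new reading comes with each control period).
- capture(name): name is "scene" or "side" or "wrist"; returns (picture, depth): 384x512x3 uint8, red, green, blue; 384x512 float32, m along the optical axis (not along the pixel's ray), 0 where there is no reading.
- camera_params(name): a dict with "fx", "fy", "cx", "cy" (pixels), "xyz" and "orientation" of the camera in the world. Camera axes: x right, y up, looking along -z (the intrinsics and any distortion apply to the point x, -y, -z); pixel columns grow to the right and rows downward; lengths in m; the calibration is good to about 2 mm. The wrist camera is an equidistant fisheye: a pixel r from the principal point sees the ray r / f radians off the axis. A picture is of the moment at which its call begins: read the wrist's pose just before it. camera_params takes no time and is no camera call; for the wrist camera it gives the pose at the moment of the call.
- hand_in(): hands the job in; it is judged then, once.
The state is a dict: "time_s": time; "joint_positions": joint angles; "qvel": joint speeds; "tau": joint torques, N m; "position": TCP position; "tcp_rot": TCP orientation; "force": force on the tool from outside, world axes, zero at the start; "moment": the same for the moment, N m; "opening": opening from 0.0 (shut) to 1.0 (fully open); "grasp_force": force on a finger pad.
Only numpy, scipy, OpenCV 4.12 (cv2) and the standard library are available. Lean on these libraries where they do the work, as an engineer would, in place of code of your own. Each camera call takes 0.05 s, during which the arm holds its last target. There are 200 camera calls.

## Task

Lift the wooden snack tray by its upright end grip and tip it so that all four nougat pieces slide off into the open carton (do not handle the pieces), then set the tray back down flat on the TV stand, clear of the carton. Then squeeze the handles of the steel bag clip so that its jaws spread wide, bring it upright, jaws down, over the middle of the top edge of the carton's tall card until the jaw tips are about 2 cm below that edge on either side, and finish there still holding it, gaping around the card without touching it. Leave the other things on the stand where they are.

Things in the scene. Friction and masses are not known exactly. Their poses are not given: they have to be found in the camera images.
- tray: loose wooden snack tray, 180 x 100 mm (its x and y), 140 g; floor 5 mm thick, side walls and +x end wall 18 mm high, 4 mm thick; its -x end is open, a bare lip over which pieces slide off (they stay put when level and slide freely at 35 to 45 degrees). Origin at the centre of its underside, z up. Starts left or right of the carton, lip roughly towards the robot
- tray_grip (a point): point to grip on the tray's upright end grip, a plate 12 mm thick (along tray x), 50 mm wide (along tray y), its top 75 mm above the tray's underside; this point is 82 mm from the tray's origin along +x, 58 mm above the underside; axes as the tray's
- tray_lip (a point): middle of the tray's open lip: 90 mm from the tray's origin along -x, on the floor's upper face (5 mm above the underside)
- nougat1: chunky tan nougat block, 28 x 22 x 15 mm, about 18 g, lying on the tray at the start; origin at the centre of its underside. The four blocks are alike
- nougat2: chunky tan nougat block, 28 x 22 x 15 mm, about 18 g, lying on the tray at the start; origin at the centre of its underside. The four blocks are alike
- nougat3: chunky tan nougat block, 28 x 22 x 15 mm, about 18 g, lying on the tray at the start; origin at the centre of its underside. The four blocks are alike
- nougat4: chunky tan nougat block, 28 x 22 x 15 mm, about 18 g, lying on the tray at the start; origin at the centre of its underside. The four blocks are alike
- carton: cardboard carton that stays where it is, open at the top, 128 x 138 mm outside (its x and y); three walls are 75 mm high and 4 mm thick, the fourth, on its -x side (roughly the robot's side), is the tall card: 3 mm thick, 138 mm wide, its top edge 140 mm above the stand. Origin at the centre of its underside, z up
- card_edge (a point): middle of the top edge of the carton's tall card (62.5 mm from the carton's origin along its -x, 140 mm up); x across the card's thickness, y along the edge, z up
- clip: loose steel bag clip, 60 g, standing upright on its closed jaws beside the carton, on the side away from the tray. Jaws 50 mm wide along its x, about 20 mm thick over both closed; they open along its y; z up. Origin midway between the closed jaw tips, on the surface it stands on. Fully squeezed, the tips stand 32 mm apart, 3 mm above the origin
- clip_pin (a point): the clip's hinge pin: 54 mm long along the clip's x, 40 mm above the clip's origin; the card cannot enter beyond it. The springs push on a finger at the handle tops with about 3 N closed, 8 N fully squeezed: a grip of 20 to 40 N drives it to the stop and holds it
- clip_tops (a point): midway between the tops of the clip's two handles, 80 mm above the clip's origin. The handles, 34 mm wide (x) and 5 mm thick, rise from the pin and spread to about 55 mm over the outer faces at their tops. Squeezing the tops together along the clip's y spreads the jaws; at the stop the handles stand nearly parallel, about 19 mm over both, tops 87 mm above the origin
- jaw_a (a joint): angle of the clip half whose jaw is at the clip's +y: 0 closed, grows as its jaw opens, 0.42 rad at the stop; sprung shut
- jaw_b (a joint): the same for the half whose jaw is at the clip's -y; the two halves always move together
- dish: bystander: round glass ashtray-style dish, 124 mm across, 32 mm high; origin at the centre of its underside
- stopper: bystander: steel bottle stopper standing on its cap, 38 mm across, 50 mm high; origin at the centre of its underside
- skin: bystander: grey hard silicone controller skin, about 90 x 160 x 40 mm; origin under its middle
- incense: bystander: round white ceramic incense holder, 92 mm across, 24 mm high; origin at the centre of its underside
- remote: bystander: black remote control, 160 x 42 x 18 mm, long along its x; origin at the centre of its underside
Not all that is in view belongs to the job. There is more than one size of the carton; the job needs the smallest.

How it is judged:
By the outcome, as a careful person would: the job done as asked, in the order asked, and still so for the second after the job is handed in, while the arm keeps its last pose, push and grip.
It also fails if it takes over 64 s, if anything falls off the work surface, if the arm or the gripper's body presses on something with over 40 N, if the wrist force passes 120 N, or if a joint passes its speed limit or range.

## Working session

There is one attempt and no reset: what is moved stays moved. The work goes in short steps, Python scripts to look and compute and a tool call to move; the robot and the scene stay as the last step left them, time stands still between calls to the robot, and variables do not carry over. Pictures are saved under pics/ and viewed, at most 10 in all, crops included, and the job is handed in when it is done.

Besides the shell and the picture viewer there is one more tool, called as name(argument=value, ...), one argument or row to a line, values as JSON. apply_moves: Moves the arm, as the interface text tells. Its arguments: {"type":"object","properties":{"rows":{"type":"array"}},"required":["rows"]}

```bash
mkdir -p pics; ls; python3 - <<'E'
from rig import *
import cv2,numpy as np
s=read_state();print(s)
for n in("scene","side"):
    p,d=capture(n);cv2.imwrite(f"pics/{n}0.png",p[:,:,::-1]);np.savez(f"{n}0.npz",p=p,d=d);print(n,camera_params(n))
E
```

```text
pics
{'time_s': 0.0, 'joint_positions': array([ 6.51178023e+01,  3.02795713e+01,  8.21563538e+01, -5.44093736e-04,
        6.76879923e+01, -1.02264195e+01]), 'qvel': array([-0.00760483,  0.01645843,  0.02270042, -0.09474817,  0.04792264,
       -0.07397196]), 'tau': array([-5.06797369e-04, -4.40056765e+01, -1.76588559e+01,  6.31462131e-02,
        5.83112868e-02, -1.72798445e-04]), 'position': array([0.1578084 , 0.60405215, 0.24656526]), 'tcp_rot': array([[-9.67464064e-01,  2.53006859e-01, -9.02022574e-04],
       [ 2.53008189e-01,  9.67462140e-01, -1.96570312e-03],
       [ 3.75336318e-04, -2.12996622e-03, -9.99997661e-01]]), 'force': array([-0.71517339,  0.1678476 ,  0.13458364]), 'moment': array([-0.03163271,  0.01145334, -0.04058884]), 'grasp_force': 0.0, 'opening': 1.0009226782229317}
scene {'fx': 483.3055665373571, 'fy': 483.3055665373571, 'cx': 256.0421119679995, 'cy': 185.20493091228047, 'xyz': array([1.25824429, 0.66239294, 1.51082682]), 'orientation': array([[-0.61697941, -0.64612937,  0.44928082],
       [ 0.78678206, -0.49364766,  0.37052123],
       [-0.01761822,  0.58209005,  0.81293343]])}
side {'fx': 460.22515028703054, 'fy': 460.22515028703054, 'cx': 257.11127173719996, 'cy': 192.64911667912517, 'xyz': array([ 0.15893012, -0.98442116,  1.00166368]), 'orientation': array([[ 0.9529182 ,  0.19035696, -0.23603206],
       [-0.30304908,  0.62455811, -0.71978359],
       [ 0.01039992,  0.75742418,  0.6528403 ]])}
```

```bash
python3 - <<'E'
import cv2
for n in("scene","side"):
    p=cv2.imread(f"pics/{n}0.png");cv2.imwrite(f"pics/{n}0b.png",cv2.resize(p,(800,600),interpolation=cv2.INTER_CUBIC))
E
```

```text
(no output)
```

View pics/scene0b.png

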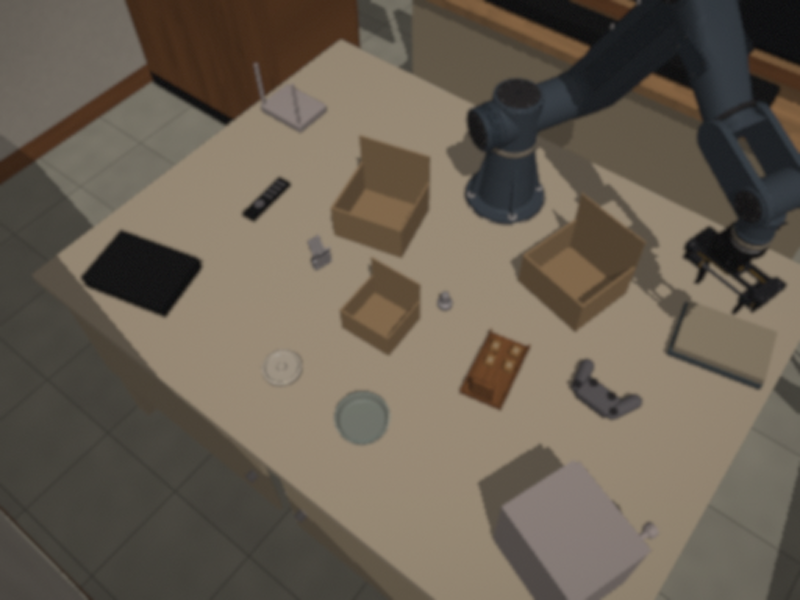

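View pics/side0b.png

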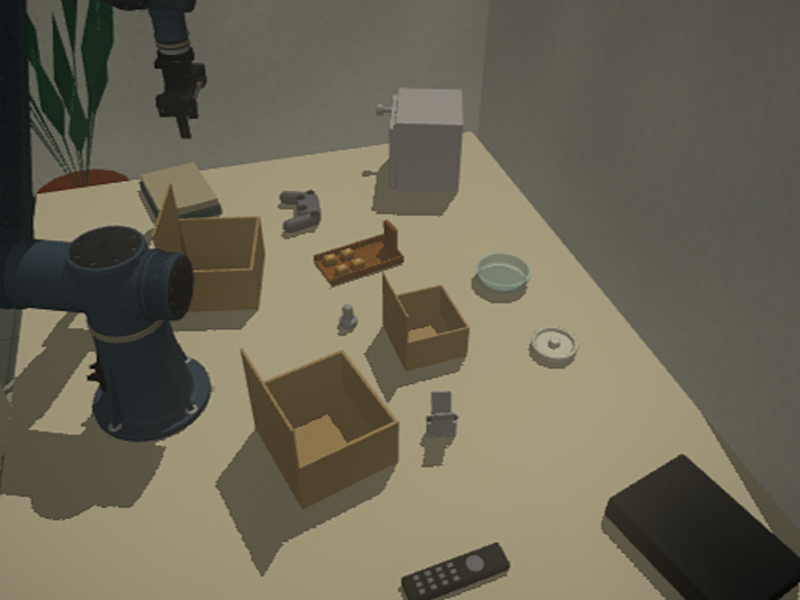

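The scene view shows the small carton at about (382,308), the tray at (495,370) with its grip at the lower left, the clip at (320,252), the stopper at (445,300), the dish at (362,417) and the incense holder at (283,367). The side view agrees: carton (425,325), tray (360,258), clip (441,415). Next I'll fuse the depth and fit rectangles.

```bash
cat > h.py <<'E'
import numpy as np,cv2
from rig import *
def cloud(d,c):
    v,u=np.nonzero(d>0);z=d[v,u]
    P=np.c_[(u-c['cx'])/c['fx']*z,-(v-c['cy'])/c['fy']*z,-z]
    return P@np.array(c['orientation']).T+c['xyz'],u,v
def load():
    out=[]
    for n in("scene","side"):
        f=np.load(f"{n}0.npz");P,u,v=cloud(f['d'],camera_params(n));out.append((P,f['p'][v,u],u,v))
    return out
def rect(P):
    (c,s,a)=cv2.minAreaRect((P[:,:2]*1000).astype(np.float32));return np.round(c,1),np.round(s,1),round(a,1)
E
python3 - <<'E'
from h import *
L=load()
for k,(P,C,u,v) in enumerate(L):
    s=1.5625
    for n,px in dict(carton=[(382,308),(425,325)],tray=[(495,370),(360,258)],clip=[(320,252),(441,415)],stopper=[(445,300),(348,315)],dish=[(362,417),(502,272)],inc=[(283,367),(553,345)],grip=[(485,388),(390,235)]).items():
        i=np.argmin((u-px[k][0]/s)**2+(v-px[k][1]/s)**2);print(k,n,P[i].round(3))
P=np.vstack([l[0] for l in L])
# height map picture
X0,X1,Y0,Y1=0.3,.9,-.3,.45;r=800
img=np.zeros((int((X1-X0)*r),int((Y1-Y0)*r),3),np.uint8)
for (P,C,_,_) in L:
    m=(P[:,0]>X0)&(P[:,0]<X1)&(P[:,1]>Y0)&(P[:,1]<Y1)&(P[:,2]<.2)
    o=np.argsort(P[m,2]);Q=P[m][o];col=cv2.applyColorMap(np.clip(Q[:,2]*1700,0,255).astype(np.uint8),cv2.COLORMAP_JET)[:,0]
    for q,c in zip(Q,col): cv2.circle(img,(int((Y1-q[1])*r),int((X1-q[0])*r)),1,c.tolist(),-1)
cv2.imwrite("pics/top.png",img)
E
```

```text
0 carton [ 0.497 -0.026  0.005]
0 tray [0.472 0.288 0.005]
0 clip [ 0.496 -0.213  0.081]
0 stopper [0.401 0.094 0.034]
0 dish [0.749 0.125 0.011]
0 inc [ 0.768 -0.093  0.023]
0 grip [0.551 0.306 0.06 ]
1 carton [0.543 0.032 0.002]
1 tray [0.467 0.264 0.022]
1 clip [ 0.468 -0.259  0.073]
1 stopper [0.394 0.076 0.029]
1 dish [0.761 0.14  0.009]
1 inc [ 0.759 -0.113  0.017]
1 grip [0.546 0.284 0.057]
```

View pics/top.png

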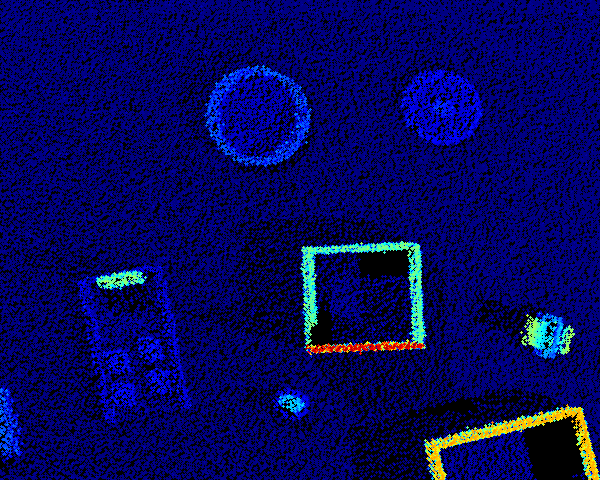

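```bash
cat >> h.py <<'E'
from scipy.spatial.transform import Rotation as Ro
def down(yaw):  # tool z down, tool y at world angle yaw
    a=np.radians(yaw);y=np.array([np.cos(a),np.sin(a),0]);z=np.array([0,0,-1.]);return np.c_[np.cross(y,z),y,z]
def go(p,R,base=None):
    """shift (mm, tool axes) and turn (units of 6deg) from measured (or base) pose to p,R"""
    s=read_state();p0,R0=(s['position'],s['tcp_rot']) if base is None else base
    t=R0.T@(np.array(p)-p0)*1000;w=Ro.from_matrix(R0.T@R).as_rotvec(degrees=True)/6
    return t.round(1),w.round(2)
E
python3 - <<'E'
from h import *
L=load()
for k in (0,1,2):
    P=L[k][0] if k<2 else np.vstack([l[0] for l in L])
    b=lambda x0,x1,y0,y1,z0,z1:P[(P[:,0]>x0)&(P[:,0]<x1)&(P[:,1]>y0)&(P[:,1]<y1)&(P[:,2]>z0)&(P[:,2]<z1)]
    print('card',rect(b(.44,.50,-.1,.09,.09,.15)),np.percentile(b(.44,.50,-.1,.09,.09,.16)[:,2],98))
    q=b(.44,.50,-.1,.09,.09,.15); 
    yc=(q[:,1].min()+q[:,1].max())/2; f=np.polyfit(q[:,1],q[:,0],1);print('  card line',yc,np.polyval(f,yc),-np.degrees(np.arctan(f[0])),q[:,1].min(),q[:,1].max())
    q=b(.44,.62,-.11,.1,.055,.082);print('rim',rect(q))
    q=b(.52,.58,.24,.36,.035,.08);print('grip',rect(q),q.mean(0),np.percentile(q[:,2],98))
    q=b(.35,.60,.2,.37,.003,.03);
    print('tray',rect(b(.35,.60,.2,.37,.005,.03)))
    q=b(.43,.53,-.3,-.18,.01,.1);print('clip all',rect(q))
    q=b(.43,.53,-.3,-.18,.065,.1);print('clip top',rect(q),q.mean(0),np.percentile(q[:,2],98))
    for sgn in (0,1):
        qq=q[(q[:,1]>q[:,1].mean())==sgn];print('   half',qq.mean(0).round(4),rect(qq))
    q=b(.43,.53,-.3,-.18,.01,.035);print('clip low',len(q) and rect(q), len(q) and q.mean(0))
    q=b(.43,.53,-.3,-.18,.035,.045);print('clip pin',rect(q),q.mean(0))
    q=b(.36,.44,.05,.12,.01,.06);print('stopper',rect(q))
E
```

```text
card (array([464.6,  -3.2]), array([ 12.9, 139.8]), 2.3) 0.14256453884625367
  card line -0.003184345434265712 0.4662992335817857 2.42119336787355 -0.07305286840222358 0.06668417753369216
rim (array([528. ,  -0.7]), array([134. , 142.2]), 3.3)
grip (array([551.1, 302.9]), array([15.9, 50.2]), 14.7) [0.55273726 0.30441086 0.06013078] 0.07734457680726427
tray (array([475.3, 283.9]), array([169. , 248.8]), 89.1)
clip all (array([ 481. , -231.6]), array([61.1, 52. ]), 64.7)
clip top (array([ 481.5, -233.7]), array([62.4, 35.6]), 74.6) [ 0.48027658 -0.23788589  0.07400998] 0.08519538620934174
   half [ 0.4772 -0.2507  0.0731] (array([ 476.6, -249.2]), array([25.8, 33. ]), 65.4)
   half [ 0.487  -0.2095  0.076 ] (array([ 487. , -209.9]), array([13.3, 33.8]), 71.6)
clip low (array([ 484.8, -224.3]), array([26. , 52.2]), 62.9) [ 0.48755282 -0.22645196  0.02228943]
clip pin (array([ 480.9, -231.3]), array([26. , 50.6]), 72.0) [ 0.48433292 -0.23192273  0.04064157]
stopper (array([403.6,  79.8]), array([30.5, 57.9]), 24.4)
card (array([464.4,  -9.3]), array([  4.3, 139.2]), 2.7) 0.1415017207929
[... 1285 characters left out ...]
941217] 0.07743973247906344
tray (array([475.3, 283.9]), array([169. , 248.8]), 89.1)
clip all (array([ 480.3, -233.5]), array([62.5, 52.3]), 73.3)
clip top (array([ 481.2, -233.8]), array([63.1, 35.8]), 75.7) [ 0.48078718 -0.23289945  0.07422925] 0.08215173073734439
   half [ 0.4754 -0.255   0.0746] (array([ 476.6, -252.7]), array([24.9, 36.3]), 77.7)
   half [ 0.4849 -0.216   0.0739] (array([ 486. , -214.2]), array([23. , 35.2]), 77.9)
clip low (array([ 480.7, -233.3]), array([35.5, 51.9]), 81.8) [ 0.48026297 -0.23824673  0.02281927]
clip pin (array([ 479.8, -234.1]), array([31.6, 51.4]), 73.4) [ 0.47974706 -0.23846013  0.04075473]
stopper (array([398.5,  77.5]), array([41.6, 57.9]), 24.4)
```

```bash
cat >> h.py <<'E'
def wcloud(tag):
    c=camera_params("wrist");p,d=capture("wrist");cv2.imwrite(f"pics/{tag}.png",p[:,:,::-1])
    v,u=np.nonzero(d>0);x=(u-c['cx'])/c['fx'];y=(v-c['cy'])/c['fy'];t=np.hypot(x,y)+1e-9
    ok=t<1.4;u,v,x,y,t=u[ok],v[ok],x[ok],y[ok],t[ok];z=d[v,u];k=np.tan(t)/t*z
    P=np.c_[x*k,-y*k,-z]@np.array(c['orientation']).T+c['xyz']
    np.savez(tag+".npz",P=P,u=u,v=v);return P,u,v
def box(P,x0,x1,y0,y1,z0,z1):return P[(P[:,0]>x0)&(P[:,0]<x1)&(P[:,1]>y0)&(P[:,1]<y1)&(P[:,2]>z0)&(P[:,2]<z1)]
E
python3 - <<'E'
from h import *
print(go([.550,.299,.20],down(12)))
c=camera_params("wrist");print(c['xyz']-read_state()['position'],c['orientation'].round(2),c['fx'])
E
```

```text
(array([-456.6, -195.9,   46.9]), array([-2.000e-02,  1.000e-02,  1.056e+01]))
[-0.07001444  0.01888868  0.13717624] [[ 0.25 -0.93 -0.26]
 [ 0.97  0.24  0.07]
 [-0.   -0.27  0.96]] 297.3186396354542
```

apply_moves(
  rows=[
    {"x":-45,"y":-20,"z":4,"rz":1.0},
    {"x":-95,"y":-41,"z":8,"rz":2.1},
    {"x":-145,"y":-62,"z":13,"rz":3.3},
    {"x":-195,"y":-84,"z":18,"rz":4.4},
    {"x":-245,"y":-105,"z":23,"rz":5.6},
    {"x":-295,"y":-126,"z":28,"rz":6.8},
    {"x":-345,"y":-148,"z":33,"rz":8},
    {"x":-395,"y":-170,"z":38,"rz":9.2},
    {"x":-430,"y":-185,"z":43,"rz":10},
    {"x":-456.5,"y":-196,"z":47,"rz":10.55},
  ],
)

```text
validation failed for argument at $.ro...
```

apply_moves(
  rows=[
    {"x":0},
    {"x":0},
    {"x":0},
  ],
)

```text
validation failed for argument at $.ro...
```

```bash
python3 - <<'E'
from h import *
print(read_state()['position'],read_state()['tcp_rot'].round(3)[:,1],camera_params("wrist")['xyz'])
P,u,v=wcloud("w1")
q=box(P,.51,.60,.22,.38,.03,.09)
print('grip',rect(q),q.mean(0),np.percentile(q[:,2],[2,98]))
q=box(P,.51,.60,.22,.38,.068,.09);print('griptop',rect(q),q.mean(0))
q=box(P,.35,.6,.2,.37,-.01,.003);print('table z',np.median(q[:,2]))
q=box(P,.33,.62,.19,.40,.009,.05);print('tray',rect(q))
q=box(P,.44,.50,-.1,.1,.10,.16);
if len(q):print('card',rect(q),np.polyfit(q[:,1],q[:,0],1),q[:,1].min(),q[:,1].max(),q[:,2].max())
q=box(P,.45,.62,-.1,.1,.06,.085)
if len(q):print('rim',rect(q))
E
```

```text
[0.15785861 0.60410386 0.24665068] [ 0.253  0.967 -0.002] [0.08784417 0.62299253 0.38382692]<stdin>:5: RuntimeWarning: Mean of empty slice.
  ret = um.true_divide(
Traceback (most recent call last):
IndexError: index -1 is out of bounds for axis 0 with size 0
```

View pics/w1.png

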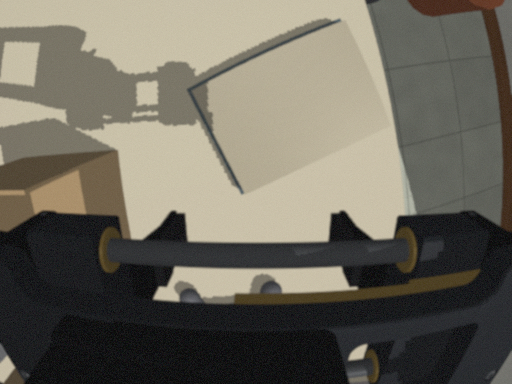

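The moves were refused, probably because every key is required in each row. The picture is still the start pose, with a book at (290,100) and the gripper filling the lower half.

apply_moves(
  rows=[
    {"x":-45,"y":-20,"z":4,"rx":0,"ry":0,"rz":1.0,"claw":0},
    {"x":-95,"y":-41,"z":8,"rx":0,"ry":0,"rz":2.1,"claw":0},
    {"x":-145,"y":-62,"z":13,"rx":0,"ry":0,"rz":3.3,"claw":0},
    {"x":-195,"y":-84,"z":18,"rx":0,"ry":0,"rz":4.4,"claw":0},
    {"x":-245,"y":-105,"z":23,"rx":0,"ry":0,"rz":5.6,"claw":0},
    {"x":-295,"y":-126,"z":28,"rx":0,"ry":0,"rz":6.8,"claw":0},
    {"x":-345,"y":-148,"z":33,"rx":0,"ry":0,"rz":8,"claw":0},
    {"x":-395,"y":-170,"z":38,"rx":0,"ry":0,"rz":9.2,"claw":0},
    {"x":-430,"y":-185,"z":43,"rx":0,"ry":0,"rz":10,"claw":0},
    {"x":-456.5,"y":-196,"z":47,"rx":0,"ry":0,"rz":10.55,"claw":0},
  ],
)

```text
time_s: 1.4
position: [0.5515, 0.2979, 0.1999]
tcp_rot: [[-0.205, 0.979, -0.001], [0.979, 0.205, -0.0], [-0.0, -0.001, -1.0]]
force: [-0.2, 0.2, -0.4]
opening: 1.004
grasp_force: 0.0
```

apply_moves(
  rows=[
    {"x":0,"y":0,"z":0,"rx":0,"ry":0,"rz":0,"claw":0},
    {"x":0,"y":0,"z":0,"rx":0,"ry":0,"rz":0,"claw":0},
    {"x":0,"y":0,"z":0,"rx":0,"ry":0,"rz":0,"claw":0},
  ],
)

```text
time_s: 1.78
position: [0.549, 0.3004, 0.2007]
tcp_rot: [[-0.21, 0.978, -0.001], [0.978, 0.21, 0.0], [0.0, -0.001, -1.0]]
force: [-0.1, -0.3, -1.3]
opening: 0.997
grasp_force: 0.0
```

```bash
python3 - <<'E'
from h import *
print(read_state()['position'],read_state()['tcp_rot'].round(3)[:,1],camera_params("wrist")['xyz'])
P,u,v=wcloud("w1b")
def r(n,*a):
    q=box(P,*a);print(n,len(q),*( (rect(q),q.mean(0).round(4)) if len(q)>3 else ()))
    return q
r('grip',.51,.60,.22,.38,.03,.09)
r('griptop',.51,.60,.22,.38,.068,.09)
r('table',.35,.65,.2,.37,-.01,.003)
r('tray',.33,.62,.19,.40,.009,.05)
q=r('card',.44,.50,-.1,.1,.10,.16)
r('rim',.45,.62,-.1,.1,.06,.085)
E
```

```text
[0.54896931 0.30043544 0.20067073] [ 0.978  0.21  -0.001] [0.53476407 0.37252397 0.33780012]
grip 723 (array([548.6, 300.8]), array([11.9, 49.4]), 12.5) [0.5476 0.3044 0.0719]
griptop 645 (array([548.5, 300.7]), array([11.2, 49.4]), 11.8) [0.5481 0.302  0.0745]
table 18961 (array([500., 285.]), array([170., 300.]), 90.0) [ 0.5244  0.2977 -0.    ]
tray 3467 (array([468.3, 283.9]), array([179.3, 100.9]), 11.2) [0.4574 0.2828 0.0181]
card 0
rim 0
```

View pics/w1b.png

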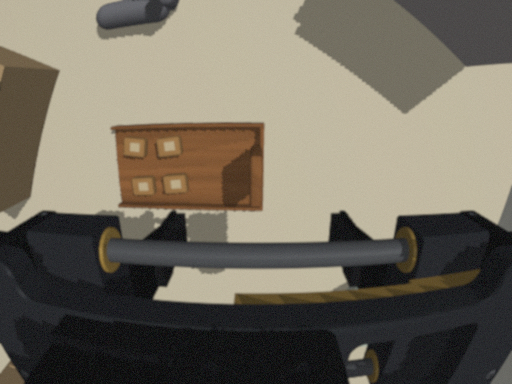

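The wrist view shows the tray at (115–265, 122–210), with four pieces near the lip. The cloud fits 179x101 mm, and the grip plate at (0.5485, 0.3005) lies directly under the TCP. I can descend.

apply_moves(
  rows=[
    {"x":0,"y":0,"z":35,"rx":0,"ry":0,"rz":0.1,"claw":0},
    {"x":0,"y":0,"z":75,"rx":0,"ry":0,"rz":0.1,"claw":0},
    {"x":0,"y":0,"z":110,"rx":0,"ry":0,"rz":0.1,"claw":0},
    {"x":0,"y":0,"z":130,"rx":0,"ry":0,"rz":0.1,"claw":0},
    {"x":0,"y":0,"z":136,"rx":0,"ry":0,"rz":0.1,"claw":0},
    {"x":0,"y":0,"z":136,"rx":0,"ry":0,"rz":0.1,"claw":0},
    {"x":0,"y":0,"z":136,"rx":0,"ry":0,"rz":0.1,"claw":120},
    {"x":0,"y":0,"z":136,"rx":0,"ry":0,"rz":0.1,"claw":180},
    {"x":0,"y":0,"z":136,"rx":0,"ry":0,"rz":0.1,"claw":255},
    {"x":0,"y":0,"z":136,"rx":0,"ry":0,"rz":0.1,"claw":255},
  ],
)

```text
time_s: 3.08
position: [0.5503, 0.2995, 0.0649]
tcp_rot: [[-0.198, 0.98, 0.0], [0.98, 0.198, 0.0], [0.0, 0.0, -1.0]]
force: [0.5, -0.3, -0.0]
opening: 0.634
grasp_force: 0.0
```

apply_moves(
  rows=[
    {"x":0,"y":0,"z":0,"rx":0,"ry":0,"rz":0,"claw":255},
    {"x":0,"y":0,"z":0,"rx":0,"ry":0,"rz":0,"claw":255},
    {"x":0,"y":0,"z":0,"rx":0,"ry":0,"rz":0,"claw":255},
  ],
)

```text
time_s: 3.45
position: [0.5501, 0.2995, 0.0645]
tcp_rot: [[-0.198, 0.98, -0.0], [0.98, 0.198, -0.0], [-0.0, -0.0, -1.0]]
force: [0.1, 0.3, -0.2]
opening: 0.29
grasp_force: 0.0
```

apply_moves(
  rows=[
    {"x":0,"y":0,"z":0,"rx":0,"ry":0,"rz":0,"claw":255},
    {"x":0,"y":0,"z":0,"rx":0,"ry":0,"rz":0,"claw":255},
    {"x":0,"y":0,"z":0,"rx":0,"ry":0,"rz":0,"claw":255},
    {"x":0,"y":0,"z":0,"rx":0,"ry":0,"rz":0,"claw":255},
  ],
)

```text
time_s: 3.95
position: [0.5499, 0.2995, 0.0645]
tcp_rot: [[-0.198, 0.98, -0.0], [0.98, 0.198, -0.0], [-0.0, -0.0, -1.0]]
force: [-0.9, -1.3, 0.4]
opening: 0.138
grasp_force: 30.0
```

```bash
python3 - <<'E'
from h import *
s=read_state();b=(s['position'],s['tcp_rot']);print(s['position'],s['joint_positions'].round(1),s['opening'],s['grasp_force'])
# carton frame guess
c=np.array([.5285,-.0035]);yaw=2.5
ax=np.array([np.cos(np.radians(yaw)),np.sin(np.radians(yaw)),0])
lip=np.array([c[0],c[1],0])+ax*0.035; 
def tcp(lipz,t):
    # tray R: yaw then nose down(t)
    Rt=Ro.from_euler('z',yaw,degrees=True)*Ro.from_euler('y',-t,degrees=True)
    p=lip+[0,0,lipz]+Rt.apply([.172,0,.053+.006])   # tcp 6 mm above grasp point
    R=(Rt*Ro.from_matrix(down(0))).as_matrix();return p,R
for t,lz in [(0,.165),(0,.105),(15,.105),(42,.105),(42,.095)]:
    p,R=tcp(lz,t);print(t,lz,p.round(4),R[:,1].round(2),R[:,2].round(2))
p0,R0=tcp(.165,0);print('to hover',go(p0,R0))
for t in range(0,51,6):
    p,R=tcp(.165-.065*min(1,t/30),t);print(t,go(p,R,(p0,R0)))
E
```

```text
[0.54994695 0.29947942 0.06445702] [18.4 44.1 89.1 -0.  46.8  6.9] 0.13802592162595026 29.99907153658569
0 0.165 [0.7353 0.0055 0.224 ] [1.   0.04 0.  ] [ 0.  0. -1.]
0 0.105 [0.7353 0.0055 0.164 ] [1.   0.04 0.  ] [ 0.  0. -1.]
15 0.105 [0.7142 0.0046 0.2065] [0.97 0.04 0.26] [ 0.26  0.01 -0.97]
42 0.105 [0.6517 0.0019 0.2639] [0.74 0.03 0.67] [ 0.67  0.03 -0.74]
42 0.095 [0.6517 0.0019 0.2539] [0.74 0.03 0.67] [ 0.67  0.03 -0.74]
to hover (array([-324.9,  123.3, -159.6]), array([-0.  ,  0.  ,  1.49]))
0 (array([0., 0., 0.]), array([0., 0., 0.]))
6 (array([ 0. , -7.1, -4.7]), array([-1.,  0., -0.]))
12 (array([  0. , -16. ,  -8.5]), array([-2., -0.,  0.]))
18 (array([  0. , -26.7, -11.3]), array([-3.,  0.,  0.]))
24 (array([  0. , -38.9, -12.9]), array([-4., -0.,  0.]))
30 (array([ -0. , -52.5, -13.1]), array([-5., -0.,  0.]))
36 (array([  0. , -67.5, -24.8]), array([-6., -0.,  0.]))
42 (array([  0. , -83.7, -34.9]), array([-7.,  0.,  0.]))
48 (array([   0. , -100.8,  -43.3]), array([-8., -0.,  0.]))
```

apply_moves(
  rows=[
    {"x":0,"y":0,"z":-10,"rx":0,"ry":0,"rz":0,"claw":255},
    {"x":0,"y":0,"z":-30,"rx":0,"ry":0,"rz":0,"claw":255},
    {"x":0,"y":0,"z":-55,"rx":0,"ry":0,"rz":0,"claw":255},
    {"x":0,"y":0,"z":-80,"rx":0,"ry":0,"rz":0,"claw":255},
    {"x":0,"y":0,"z":-105,"rx":0,"ry":0,"rz":0,"claw":255},
    {"x":0,"y":0,"z":-130,"rx":0,"ry":0,"rz":0,"claw":255},
    {"x":0,"y":0,"z":-150,"rx":0,"ry":0,"rz":0,"claw":255},
    {"x":0,"y":0,"z":-160,"rx":0,"ry":0,"rz":0,"claw":255},
    {"x":0,"y":0,"z":-160,"rx":0,"ry":0,"rz":0,"claw":255},
  ],
)

```text
time_s: 5.08
position: [0.5506, 0.2997, 0.2259]
tcp_rot: [[-0.198, 0.98, 0.002], [0.98, 0.198, 0.001], [0.0, 0.003, -1.0]]
force: [0.1, -0.3, -1.1]
opening: 0.135
grasp_force: 30.0
```

apply_moves(
  rows=[
    {"x":-8,"y":3,"z":0,"rx":0,"ry":0,"rz":0,"claw":255},
    {"x":-24,"y":9,"z":0,"rx":0,"ry":0,"rz":0,"claw":255},
    {"x":-45,"y":17,"z":0,"rx":0,"ry":0,"rz":0.1,"claw":255},
    {"x":-70,"y":27,"z":0,"rx":0,"ry":0,"rz":0.2,"claw":255},
    {"x":-96,"y":37,"z":0,"rx":0,"ry":0,"rz":0.3,"claw":255},
    {"x":-122,"y":47,"z":0,"rx":0,"ry":0,"rz":0.45,"claw":255},
    {"x":-148,"y":57,"z":0,"rx":0,"ry":0,"rz":0.6,"claw":255},
    {"x":-174,"y":67,"z":0,"rx":0,"ry":0,"rz":0.75,"claw":255},
    {"x":-200,"y":77,"z":0,"rx":0,"ry":0,"rz":0.9,"claw":255},
    {"x":-226,"y":87,"z":0,"rx":0,"ry":0,"rz":1.05,"claw":255},
  ],
)

```text
time_s: 6.32
position: [0.6812, 0.0931, 0.2242]
tcp_rot: [[-0.088, 0.996, -0.0], [0.996, 0.088, -0.0], [-0.0, -0.0, -1.0]]
force: [-0.2, -0.1, -2.1]
opening: 0.136
grasp_force: 30.0
```

apply_moves(
  rows=[
    {"x":-26,"y":10,"z":0,"rx":0,"ry":0,"rz":0.1,"claw":255},
    {"x":-50,"y":18,"z":0,"rx":0,"ry":0,"rz":0.2,"claw":255},
    {"x":-70,"y":24,"z":0,"rx":0,"ry":0,"rz":0.3,"claw":255},
    {"x":-85,"y":28,"z":0,"rx":0,"ry":0,"rz":0.4,"claw":255},
    {"x":-92,"y":30,"z":0,"rx":0,"ry":0,"rz":0.44,"claw":255},
    {"x":-92,"y":30,"z":0,"rx":0,"ry":0,"rz":0.44,"claw":255},
    {"x":-92,"y":30,"z":0,"rx":0,"ry":0,"rz":0.44,"claw":255},
  ],
)

```text
time_s: 7.2
position: [0.7181, 0.0073, 0.2246]
tcp_rot: [[-0.045, 0.999, -0.0], [0.999, 0.045, 0.001], [0.001, -0.0, -1.0]]
force: [-0.4, 0.1, -0.9]
opening: 0.136
grasp_force: 30.0
```

```bash
python3 - <<'E'
from h import *
s=read_state();print(s['position'],s['force'],s['grasp_force'],s['joint_positions'].round(1))
print(go([.7353,.0055,.224],down(2.5)))
L=[]
for n in("scene","side"):
    p,d=capture(n);cv2.imwrite(f"pics/{n}1.png",cv2.resize(p[100:320,150:450,::-1],None,fx=2,fy=2));P,_,_=cloud(d,camera_params(n))
    q=box(P,.44,.76,-.12,.12,.15,.185);print(n,rect(q))
    q=box(P,.44,.62,-.11,.1,.055,.082);print(n,rect(q))
P,u,v=wcloud("w2")
for n,a in dict(card=(.43,.5,-.1,.1,.09,.15),rim=(.45,.62,-.1,.1,.06,.085)).items():
    q=box(P,*a);print(n,len(q),len(q)>5 and rect(q))
E
```

```text
[0.71805235 0.007267   0.22458671] [-0.36897259  0.11859817 -0.87563026] 30.007429802790284 [ -8.3  39.   68.4   0.   72.6 -10.9]
(array([-2.5, 17.2,  0.6]), array([-0.  , -0.01,  0.01]))
scene (array([638.8,  10.4]), array([185.7, 100.7]), 3.6)
scene (array([527.9,  -0.6]), array([132.6, 143.7]), 1.7)
side (array([639.1,   1.8]), array([184.6, 107. ]), 2.9)
side (array([527.1,  -6.2]), array([130.5, 144.3]), 2.7)
card 2878 (array([464.3,  11.3]), array([  6.2, 103.7]), 2.7)
rim 1287 (array([526.9,  11.3]), array([128.7, 109.9]), 3.0)
```

apply_moves(
  rows=[
    {"x":-2,"y":8,"z":0,"rx":0,"ry":0,"rz":0,"claw":255},
    {"x":-2,"y":15,"z":0,"rx":0,"ry":0,"rz":0,"claw":255},
    {"x":-2,"y":13,"z":-2,"rx":-0.5,"ry":0,"rz":0,"claw":255},
    {"x":-2,"y":9,"z":-5,"rx":-1,"ry":0,"rz":0,"claw":255},
    {"x":-2,"y":5,"z":-7,"rx":-1.5,"ry":0,"rz":0,"claw":255},
    {"x":-2,"y":0,"z":-9,"rx":-2,"ry":0,"rz":0,"claw":255},
    {"x":-2,"y":-5,"z":-10,"rx":-2.5,"ry":0,"rz":0,"claw":255},
    {"x":-2,"y":-11,"z":-11,"rx":-3,"ry":0,"rz":0,"claw":255},
    {"x":-2,"y":-11,"z":-11,"rx":-3,"ry":0,"rz":0,"claw":255},
  ],
)

```text
time_s: 8.48
position: [0.7066, 0.0039, 0.2353]
tcp_rot: [[-0.044, 0.951, 0.307], [0.999, 0.041, 0.014], [0.0, 0.307, -0.952]]
force: [-0.3, -0.6, -2.1]
opening: 0.132
grasp_force: 30.0
```

```bash
cat >> h.py <<'E'
def lip():
    s=read_state();R=s['tcp_rot'];return s['position']+R@np.array([0,-.172,.059]), np.degrees(np.arcsin(R[2,1]))
E
python3 - <<'E'
from h import *
print(lip(),read_state()['joint_positions'].round(1))
c=np.array([.5267,-.003]);yaw=2.7
ax=np.array([np.cos(np.radians(yaw)),np.sin(np.radians(yaw)),0])
lp=np.array([c[0],c[1],0])+ax*0.033
def tcp(lz,t):
    Rt=Ro.from_euler('z',yaw,degrees=True)*Ro.from_euler('y',-t,degrees=True)
    return lp+[0,0,lz]+Rt.apply([.172,0,.059]),(Rt*Ro.from_matrix(down(0))).as_matrix()
for t,lz in [(18,.12),(21,.112),(24,.105),(27,.1),(30,.098),(33,.098),(36,.098),(39,.098),(42,.098),(46,.098)]: print(t,go(*tcp(lz,t)))
E
```

```text
(array([ 0.56112506, -0.00233775,  0.12635876]), np.float64(17.874884052408024)) [-10.3  31.5  84.3   5.4  46.9 -15.9]
18 (array([ 1.5, -3.4,  5.2]), array([-0.02,  0.01, -0.03]))
21 (array([ 1.5, -9.2,  3.9]), array([-0.52,  0.01, -0.03]))
24 (array([  1.5, -15.2,   1.9]), array([-1.02,  0.01, -0.03]))
27 (array([  1.5, -21. ,  -1.9]), array([-1.52,  0.01, -0.03]))
30 (array([  1.4, -26.3,  -8.3]), array([-2.02,  0.01, -0.03]))
33 (array([  1.4, -31.4, -16.3]), array([-2.52,  0.01, -0.03]))
36 (array([  1.4, -36.9, -24. ]), array([-3.02,  0.01, -0.03]))
39 (array([  1.4, -42.9, -31.5]), array([-3.52,  0.01, -0.03]))
42 (array([  1.3, -49.2, -38.6]), array([-4.02,  0.01, -0.03]))
46 (array([  1.3, -58.2, -47.6]), array([-4.69,  0.01, -0.03]))
```

apply_moves(
  rows=[
    {"x":1,"y":-3,"z":5,"rx":0,"ry":0,"rz":0,"claw":255},
    {"x":1,"y":-9,"z":4,"rx":-0.5,"ry":0,"rz":0,"claw":255},
    {"x":1,"y":-15,"z":2,"rx":-1,"ry":0,"rz":0,"claw":255},
    {"x":1,"y":-21,"z":-2,"rx":-1.5,"ry":0,"rz":0,"claw":255},
    {"x":1,"y":-26,"z":-8,"rx":-2,"ry":0,"rz":0,"claw":255},
    {"x":1,"y":-31,"z":-16,"rx":-2.5,"ry":0,"rz":0,"claw":255},
    {"x":1,"y":-37,"z":-24,"rx":-3,"ry":0,"rz":0,"claw":255},
    {"x":1,"y":-43,"z":-31,"rx":-3.5,"ry":0,"rz":0,"claw":255},
    {"x":1,"y":-49,"z":-38,"rx":-4,"ry":0,"rz":0,"claw":255},
    {"x":1,"y":-49,"z":-38,"rx":-4,"ry":0,"rz":0,"claw":255},
  ],
)

```text
time_s: 9.72
position: [0.6491, 0.0025, 0.2563]
tcp_rot: [[-0.044, 0.743, 0.668], [0.999, 0.032, 0.03], [0.001, 0.669, -0.743]]
force: [-0.1, -0.3, -1.4]
opening: 0.134
grasp_force: 30.0
```

apply_moves(
  rows=[
    {"x":0,"y":-4,"z":-4,"rx":-0.3,"ry":0,"rz":0,"claw":255},
    {"x":0,"y":-7,"z":-6,"rx":-0.5,"ry":0,"rz":0,"claw":255},
    {"x":0,"y":-7,"z":-6,"rx":-0.5,"ry":0,"rz":0,"claw":255},
    {"x":0,"y":-7,"z":-6,"rx":-0.5,"ry":0,"rz":0,"claw":255},
    {"x":0,"y":-7,"z":-6,"rx":-0.5,"ry":0,"rz":0,"claw":255},
    {"x":0,"y":-7,"z":-6,"rx":-0.5,"ry":0,"rz":0,"claw":255},
  ],
)

```text
time_s: 10.48
position: [0.6403, 0.0019, 0.2566]
tcp_rot: [[-0.044, 0.706, 0.707], [0.999, 0.031, 0.031], [-0.0, 0.707, -0.707]]
force: [0.5, 0.2, -1.0]
opening: 0.131
grasp_force: 30.0
```

```bash
python3 - <<'E'
from h import *
print(lip(),read_state()['joint_positions'].round(1))
p,d=capture("scene");a=cv2.resize(p[140:260,190:360,::-1],None,fx=3.5,fy=3.5)
p,d=capture("wrist");b=p[:300,:,::-1]
b=cv2.resize(b,(a.shape[1],300));w=np.vstack([a[:300],b]);cv2.imwrite("pics/pour.png",w)
E
```

```text
(array([ 0.56058301, -0.00164242,  0.09318417]), np.float64(45.02932141845681)) [-15.4  23.4 111.9  85.4  12.6 -98.1]
```

View pics/pour.png

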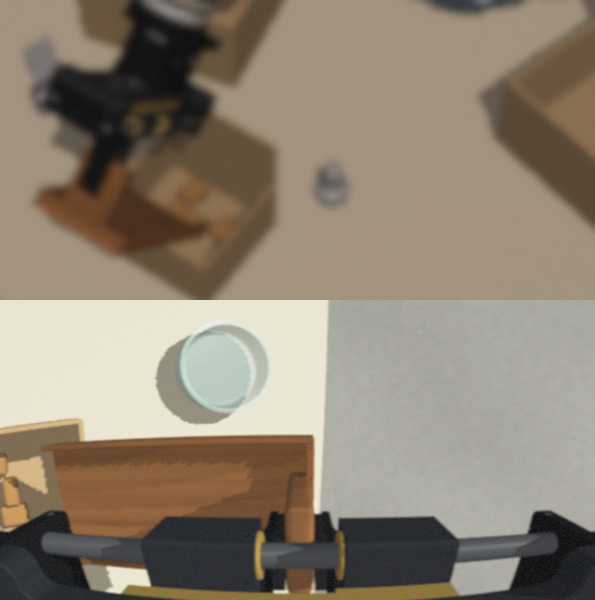

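The upper half shows nougat in the carton at about (190,195) and (220,228). The lower half shows an empty tray at (60–310, 440–560) and pieces in the carton at the left. Next I'll level the tray and carry it back.

```bash
python3 - <<'E'
from h import *
c=np.array([.5267,-.003]);yaw=2.5
lp=np.array([.5606,-.0016,0])
def tcp(lz,t):
    Rt=Ro.from_euler('z',yaw,degrees=True)*Ro.from_euler('y',-t,degrees=True)
    return lp+[0,0,lz]+Rt.apply([.172,0,.059]),(Rt*Ro.from_matrix(down(0))).as_matrix()
for t,lz in [(40,.1),(34,.106),(28,.112),(22,.118),(16,.125),(10,.135),(4,.145),(0,.155)]: print(t,go(*tcp(lz,t)))
print(go([.5499,.2995,.214],down(11.42),tcp(.155,0)))
E
```

```text
40 (array([-0.1,  9.6, 10.6]), array([ 0.84, -0.  ,  0.  ]))
34 (array([-0.1, 17.5, 25. ]), array([ 1.84, -0.  ,  0.  ]))
28 (array([-0.1, 23.3, 39.7]), array([ 2.84, -0.  ,  0.  ]))
22 (array([-0.1, 27.2, 54.5]), array([ 3.84, -0.  ,  0.  ]))
16 (array([-0.1, 29.8, 68.5]), array([ 4.84, -0.  ,  0.  ]))
10 (array([-0.1, 32.6, 79.9]), array([ 5.84, -0.  ,  0.  ]))
4 (array([-0.1, 33.4, 90.8]), array([ 6.84, -0.  ,  0.  ]))
0 (array([-0.1, 35.3, 95.4]), array([ 7.5, -0. ,  0. ]))
(array([ 301.3, -169.6,    0. ]), array([ 0.  ,  0.  , -1.49]))
```

apply_moves(
  rows=[
    {"x":0,"y":10,"z":11,"rx":0.85,"ry":0,"rz":0,"claw":255},
    {"x":0,"y":17,"z":25,"rx":1.85,"ry":0,"rz":0,"claw":255},
    {"x":0,"y":23,"z":40,"rx":2.85,"ry":0,"rz":0,"claw":255},
    {"x":0,"y":27,"z":54,"rx":3.85,"ry":0,"rz":0,"claw":255},
    {"x":0,"y":30,"z":68,"rx":4.85,"ry":0,"rz":0,"claw":255},
    {"x":0,"y":33,"z":80,"rx":5.85,"ry":0,"rz":0,"claw":255},
    {"x":0,"y":33,"z":91,"rx":6.85,"ry":0,"rz":0,"claw":255},
    {"x":0,"y":35,"z":95,"rx":7.5,"ry":0,"rz":0,"claw":255},
    {"x":0,"y":35,"z":95,"rx":7.5,"ry":0,"rz":0,"claw":255},
    {"x":0,"y":35,"z":95,"rx":7.5,"ry":0,"rz":0,"claw":255},
  ],
)

```text
time_s: 11.82
position: [0.7311, 0.006, 0.2136]
tcp_rot: [[-0.044, 0.999, -0.0], [0.999, 0.044, 0.0], [0.0, -0.0, -1.0]]
force: [0.3, 0.3, -0.9]
opening: 0.135
grasp_force: 30.0
```

apply_moves(
  rows=[
    {"x":15,"y":-8,"z":0,"rx":0,"ry":0,"rz":-0.1,"claw":255},
    {"x":45,"y":-25,"z":0,"rx":0,"ry":0,"rz":-0.2,"claw":255},
    {"x":85,"y":-48,"z":0,"rx":0,"ry":0,"rz":-0.4,"claw":255},
    {"x":125,"y":-70,"z":0,"rx":0,"ry":0,"rz":-0.6,"claw":255},
    {"x":165,"y":-93,"z":0,"rx":0,"ry":0,"rz":-0.8,"claw":255},
    {"x":205,"y":-115,"z":0,"rx":0,"ry":0,"rz":-1.0,"claw":255},
    {"x":240,"y":-135,"z":0,"rx":0,"ry":0,"rz":-1.2,"claw":255},
    {"x":275,"y":-155,"z":0,"rx":0,"ry":0,"rz":-1.4,"claw":255},
    {"x":301,"y":-170,"z":0,"rx":0,"ry":0,"rz":-1.49,"claw":255},
    {"x":301,"y":-170,"z":0,"rx":0,"ry":0,"rz":-1.49,"claw":255},
  ],
)

```text
time_s: 13.08
position: [0.5457, 0.3014, 0.2146]
tcp_rot: [[-0.203, 0.979, -0.001], [0.979, 0.203, 0.001], [0.001, -0.001, -1.0]]
force: [0.8, 0.1, -0.9]
opening: 0.136
grasp_force: 30.0
```

apply_moves(
  rows=[
    {"x":0,"y":0,"z":0,"rx":0,"ry":0,"rz":0,"claw":255},
    {"x":0,"y":0,"z":0,"rx":0,"ry":0,"rz":0,"claw":255},
  ],
)

```text
time_s: 13.32
position: [0.5492, 0.2984, 0.2142]
tcp_rot: [[-0.197, 0.98, 0.001], [0.98, 0.197, -0.0], [-0.0, 0.001, -1.0]]
force: [-0.2, -0.3, -1.8]
opening: 0.132
grasp_force: 30.0
```

```bash
python3 - <<'E'
from h import *
s=read_state();print(s['position'],s['tcp_rot'].round(3),s['force'])
print(go([.5499,.2995,.0645],down(11.42)))
L=[]
for n in ("scene","side"):
    p,d=capture(n);P,u,v=cloud(d,camera_params(n))
    m=(P[:,0]>.475)&(P[:,0]<.59)&(abs(P[:,1])<.075)&(P[:,2]<.06);print(n,(P[m][:,2]>.01).sum())
    L.append(cv2.resize(p[170:250,200:290,::-1] if n=="scene" else p[160:250,230:320,::-1],(400,400),interpolation=cv2.INTER_CUBIC))
cv2.imwrite("pics/carton.png",np.hstack(L))
E
```

```text
[0.5492238  0.2983877  0.21416708] [[-0.197  0.98   0.001]
 [ 0.98   0.197 -0.   ]
 [-0.     0.001 -1.   ]] [-0.16835484 -0.27945382 -1.75800596]
(array([  1. ,   0.8, 149.7]), array([ 0.01,  0.  , -0.01]))
scene 494
side 750
```

View pics/carton.png

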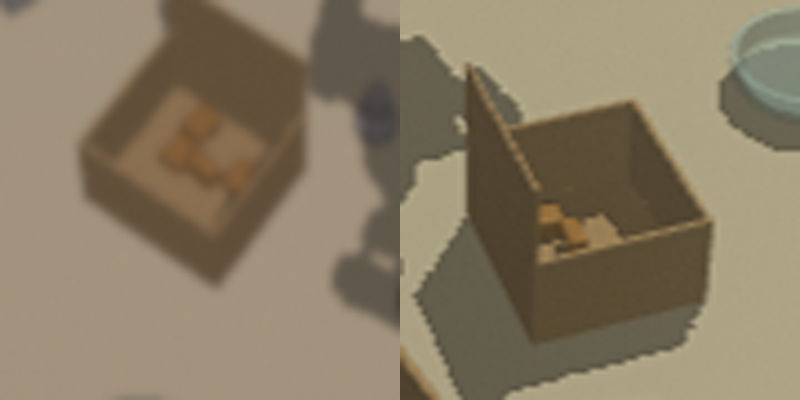

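All four pieces are in the carton, at (203,122), (180,152), (203,168) and (237,178) in the left crop. Now I'll set the tray down.

apply_moves(
  rows=[
    {"x":1,"y":0,"z":35,"rx":0,"ry":0,"rz":0,"claw":255},
    {"x":1,"y":0,"z":75,"rx":0,"ry":0,"rz":0,"claw":255},
    {"x":1,"y":0,"z":110,"rx":0,"ry":0,"rz":0,"claw":255},
    {"x":1,"y":0,"z":130,"rx":0,"ry":0,"rz":0,"claw":255},
    {"x":1,"y":0,"z":142,"rx":0,"ry":0,"rz":0,"claw":255},
    {"x":1,"y":0,"z":147,"rx":0,"ry":0,"rz":0,"claw":255},
    {"x":1,"y":0,"z":149.5,"rx":0,"ry":0,"rz":0,"claw":255},
    {"x":1,"y":0,"z":149.5,"rx":0,"ry":0,"rz":0,"claw":255},
    {"x":1,"y":0,"z":149.5,"rx":0,"ry":0,"rz":0,"claw":255},
  ],
)

```text
time_s: 14.55
position: [0.549, 0.3004, 0.0652]
tcp_rot: [[-0.199, 0.98, 0.001], [0.98, 0.199, 0.0], [0.0, 0.001, -1.0]]
force: [0.5, -0.8, -1.3]
opening: 0.138
grasp_force: 30.0
```

apply_moves(
  rows=[
    {"x":0,"y":0,"z":1,"rx":0,"ry":0,"rz":0,"claw":255},
    {"x":0,"y":0,"z":1,"rx":0,"ry":0,"rz":0,"claw":255},
  ],
)

```text
time_s: 14.8
position: [0.549, 0.3004, 0.0645]
tcp_rot: [[-0.199, 0.98, 0.001], [0.98, 0.199, 0.0], [0.0, 0.001, -1.0]]
force: [-1.4, -0.0, 4.5]
opening: 0.136
grasp_force: 30.0
```

```bash
python3 - <<'E'
from h import *
s=read_state();print(s['position'],s['force'])
E
```

```text
[0.54903352 0.30041482 0.06445589] [-1.43467593 -0.02675779  4.48928956]
```

apply_moves(
  rows=[
    {"x":0,"y":0,"z":0,"rx":0,"ry":0,"rz":0,"claw":150},
    {"x":0,"y":0,"z":0,"rx":0,"ry":0,"rz":0,"claw":60},
    {"x":0,"y":0,"z":0,"rx":0,"ry":0,"rz":0,"claw":0},
    {"x":0,"y":0,"z":0,"rx":0,"ry":0,"rz":0,"claw":0},
    {"x":0,"y":0,"z":-15,"rx":0,"ry":0,"rz":0,"claw":0},
    {"x":0,"y":0,"z":-50,"rx":0,"ry":0,"rz":0,"claw":0},
    {"x":0,"y":0,"z":-95,"rx":0,"ry":0,"rz":0,"claw":0},
    {"x":0,"y":0,"z":-145,"rx":0,"ry":0,"rz":0,"claw":0},
    {"x":0,"y":0,"z":-180,"rx":0,"ry":0,"rz":0,"claw":0},
    {"x":0,"y":0,"z":-190,"rx":0,"ry":0,"rz":0,"claw":0},
  ],
)

```text
time_s: 16.05
position: [0.5499, 0.3007, 0.2572]
tcp_rot: [[-0.198, 0.98, 0.006], [0.98, 0.198, 0.002], [0.001, 0.007, -1.0]]
force: [-0.1, 0.4, -0.2]
opening: 0.99
grasp_force: 0.0
```

```bash
python3 - <<'E'
from h import *
P,u,v=wcloud("w3")
q=box(P,.33,.62,.19,.40,.009,.05);print('tray',rect(q))
for n in ("scene",):
    p,d=capture(n);Q,_,_=cloud(d,camera_params(n));q=box(Q,.33,.62,.19,.40,.009,.1);print(rect(q),q[:,2].max())
s=read_state();print(s['position'],s['joint_positions'].round(1))
# clip yaw y-axis ~ 76 deg or -104 ; compute both
for yaw in (76,-104): print(go([.480,-.235,.25],down(yaw)))
E
```

```text
tray (array([469.4, 285.2]), array([178.6, 101.5]), 11.4)
(array([493.8, 299.1]), array([160.5, 232.7]), 87.1) 0.07855351190423732
[0.54883722 0.30029533 0.25465828] [18.5 29.8 81.6 -0.  68.4  7. ]
(array([-511. , -173.7,    4.1]), array([ 2.000e-02,  1.000e-02, -1.076e+01]))
(array([-511. , -173.7,    4.1]), array([ 1.000e-02, -2.000e-02,  1.924e+01]))
```

apply_moves(
  rows=[
    {"x":-45,"y":-15,"z":0,"rx":0,"ry":0,"rz":-1,"claw":0},
    {"x":-95,"y":-32,"z":0,"rx":0,"ry":0,"rz":-2,"claw":0},
    {"x":-145,"y":-49,"z":0,"rx":0,"ry":0,"rz":-3,"claw":0},
    {"x":-195,"y":-66,"z":0,"rx":0,"ry":0,"rz":-4.1,"claw":0},
    {"x":-250,"y":-85,"z":0,"rx":0,"ry":0,"rz":-5.3,"claw":0},
    {"x":-305,"y":-104,"z":0,"rx":0,"ry":0,"rz":-6.5,"claw":0},
    {"x":-360,"y":-122,"z":0,"rx":0,"ry":0,"rz":-7.6,"claw":0},
    {"x":-415,"y":-141,"z":0,"rx":0,"ry":0,"rz":-8.7,"claw":0},
    {"x":-465,"y":-158,"z":4,"rx":0,"ry":0,"rz":-9.8,"claw":0},
    {"x":-511,"y":-174,"z":4,"rx":0,"ry":0,"rz":-10.75,"claw":0},
  ],
)

```text
time_s: 17.4
position: [0.4778, -0.2363, 0.247]
tcp_rot: [[-0.971, 0.24, -0.004], [0.24, 0.971, 0.003], [0.004, 0.002, -1.0]]
force: [0.5, 0.3, 0.2]
opening: 1.002
grasp_force: 0.0
```

apply_moves(
  rows=[
    {"x":0,"y":0,"z":0,"rx":0,"ry":0,"rz":0,"claw":0},
    {"x":0,"y":0,"z":0,"rx":0,"ry":0,"rz":0,"claw":0},
    {"x":0,"y":0,"z":0,"rx":0,"ry":0,"rz":0,"claw":0},
  ],
)

```text
time_s: 17.77
position: [0.4791, -0.2334, 0.2487]
tcp_rot: [[-0.97, 0.242, -0.002], [0.242, 0.97, 0.002], [0.002, 0.001, -1.0]]
force: [0.9, 0.6, 0.4]
opening: 1.007
grasp_force: 0.0
```

```bash
python3 - <<'E'
from h import *
s=read_state();print(s['position'],s['tcp_rot'].round(3)[:,1],s['joint_positions'].round(1))
P,u,v=wcloud("w4")
def r(n,*a):
    q=box(P,*a);print(n,len(q),*( (rect(q),q.mean(0).round(4)) if len(q)>3 else ()));return q
q=r('all',.42,.54,-.30,-.17,.008,.1)
q=r('top',.42,.54,-.30,-.17,.065,.1)
if len(q): print(q[:,2].max())
r('mid',.42,.54,-.30,-.17,.03,.05)
q=r('card',.43,.5,-.1,.1,.1,.15);print(np.percentile(q[:,1],[.5,99.5]) if len(q) else 0)
q=r('rim',.45,.62,-.1,.1,.06,.085)
E
```

```text
[ 0.47909249 -0.23342135  0.24866077] [0.242 0.97  0.001] [ -38.    23.1   95.1    0.    61.9 -114. ]
all 1816 (array([ 479.2, -235.1]), array([54.1, 54.6]), 77.1) [ 0.4776 -0.2347  0.0607]
top 798 (array([ 479.2, -235.1]), array([54.1, 34.3]), 77.0) [ 0.4786 -0.2348  0.0753]
0.08250393316158228
mid 546 (array([ 479.2, -235.1]), array([19.9, 54.5]), 77.0) [ 0.4766 -0.2346  0.0437]
card 1177 (array([464. ,  -6.5]), array([  4.2, 140.2]), 2.6) [ 0.4637 -0.0176  0.1254]
[-0.07582457  0.06103826]
rim 2147 (array([526.7,  -4.4]), array([129.5, 139.6]), 2.5) [ 0.5276 -0.0051  0.0704]
```

View pics/w4.png

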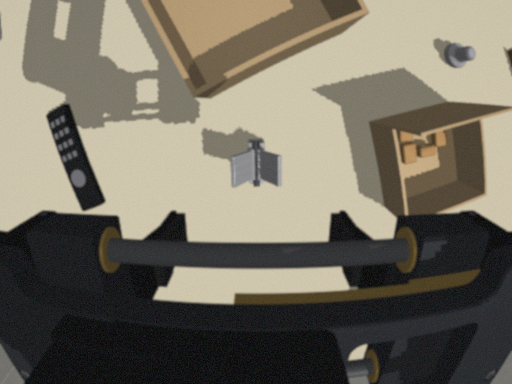

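The wrist view shows the clip at (256,165) with handles spread left and right, and the carton with its pieces at right. The cloud puts the clip at (0.479, -0.235) with yaw 77° and the card edge's middle at (0.464, -0.0065).

```bash
python3 - <<'E'
from h import *
print(go([.4792,-.2351,.080],down(77)))
E
```

```text
(array([ -0.5,  -1.7, 168.9]), array([ 0.01, -0.01, -0.16]))
```

apply_moves(
  rows=[
    {"x":0,"y":-2,"z":20,"rx":0,"ry":0,"rz":-0.15,"claw":0},
    {"x":0,"y":-2,"z":60,"rx":0,"ry":0,"rz":-0.15,"claw":0},
    {"x":0,"y":-2,"z":105,"rx":0,"ry":0,"rz":-0.15,"claw":0},
    {"x":0,"y":-2,"z":140,"rx":0,"ry":0,"rz":-0.15,"claw":0},
    {"x":0,"y":-2,"z":160,"rx":0,"ry":0,"rz":-0.15,"claw":0},
    {"x":0,"y":-2,"z":169,"rx":0,"ry":0,"rz":-0.15,"claw":0},
    {"x":0,"y":-2,"z":169,"rx":0,"ry":0,"rz":-0.15,"claw":0},
    {"x":0,"y":-2,"z":169,"rx":0,"ry":0,"rz":-0.15,"claw":70},
    {"x":0,"y":-2,"z":169,"rx":0,"ry":0,"rz":-0.15,"claw":90},
    {"x":0,"y":-2,"z":169,"rx":0,"ry":0,"rz":-0.15,"claw":120},
  ],
)

```text
time_s: 19.08
position: [0.4792, -0.2374, 0.081]
tcp_rot: [[-0.974, 0.228, 0.001], [0.228, 0.974, -0.001], [-0.001, -0.001, -1.0]]
force: [-0.3, 0.4, 0.2]
opening: 0.745
grasp_force: 0.0
```

apply_moves(
  rows=[
    {"x":0,"y":0,"z":0,"rx":0,"ry":0,"rz":0,"claw":150},
    {"x":0,"y":0,"z":0,"rx":0,"ry":0,"rz":0,"claw":170},
    {"x":0,"y":0,"z":0,"rx":0,"ry":0,"rz":0,"claw":190},
    {"x":0,"y":0,"z":0,"rx":0,"ry":0,"rz":0,"claw":220},
    {"x":0,"y":0,"z":0,"rx":0,"ry":0,"rz":0,"claw":255},
    {"x":0,"y":0,"z":0,"rx":0,"ry":0,"rz":0,"claw":255},
    {"x":0,"y":0,"z":0,"rx":0,"ry":0,"rz":0,"claw":255},
    {"x":0,"y":0,"z":0,"rx":0,"ry":0,"rz":0,"claw":255},
  ],
)

```text
time_s: 20.08
position: [0.4788, -0.2371, 0.0801]
tcp_rot: [[-0.974, 0.228, -0.001], [0.228, 0.974, 0.0], [0.001, 0.0, -1.0]]
force: [-0.7, -0.2, -1.1]
opening: 0.178
grasp_force: 29.4
```

```bash
python3 - <<'E'
from h import *
s=read_state();print(s['position'],s['opening'],s['grasp_force'],s['force'])
E
```

```text
[ 0.47875758 -0.23708076  0.08005978] 0.17793328607923398 29.388117892085575 [-0.67227852 -0.19488403 -1.10990289]
```

apply_moves(
  rows=[
    {"x":0,"y":0,"z":-5,"rx":0,"ry":0,"rz":0,"claw":255},
    {"x":0,"y":0,"z":-25,"rx":0,"ry":0,"rz":0,"claw":255},
    {"x":0,"y":0,"z":-60,"rx":0,"ry":0,"rz":0,"claw":255},
    {"x":0,"y":0,"z":-100,"rx":0,"ry":0,"rz":0,"claw":255},
    {"x":0,"y":0,"z":-140,"rx":0,"ry":0,"rz":0,"claw":255},
    {"x":0,"y":0,"z":-170,"rx":0,"ry":0,"rz":0,"claw":255},
    {"x":0,"y":0,"z":-185,"rx":0,"ry":0,"rz":0,"claw":255},
    {"x":0,"y":0,"z":-185,"rx":0,"ry":0,"rz":0,"claw":255},
    {"x":0,"y":0,"z":-185,"rx":0,"ry":0,"rz":0,"claw":255},
    {"x":0,"y":0,"z":-185,"rx":0,"ry":0,"rz":0,"claw":255},
  ],
)

```text
time_s: 21.32
position: [0.4783, -0.2366, 0.2639]
tcp_rot: [[-0.974, 0.228, -0.002], [0.228, 0.974, 0.002], [0.003, 0.001, -1.0]]
force: [0.4, -0.7, -0.7]
opening: 0.18
grasp_force: 29.4
```

```bash
python3 - <<'E'
from h import *
s=read_state();p0,R0=s['position'],s['tcp_rot'];print(p0,R0.round(3),s['opening'],s['grasp_force'],s['force'])
L=[]
for n in("scene","side"):
    c=camera_params(n);p,d=capture(n);P,u,v=cloud(d,c)
    q=box(P,.42,.54,-.30,-.17,.14,.25);T=(q-p0)@R0*1000
    print(n,len(q),'tool-frame min/max',np.percentile(T,[1,99],axis=0).round(1).tolist())
    m=T[:,2]>55; print('  tip zone y hist',np.histogram(T[m,1],bins=np.arange(-30,31,5))[0], 'x',np.percentile(T[m,0],[2,98]).round(1) if m.any() else 0)
    # crop around tcp
    q=np.array(c['orientation']).T@(p0-[0,0,.05]-c['xyz']);uu=int(c['cx']+c['fx']*q[0]/-q[2]);vv=int(c['cy']-c['fy']*q[1]/-q[2])
    L.append(cv2.resize(p[vv-40:vv+40,uu-40:uu+40,::-1],(400,400),interpolation=cv2.INTER_CUBIC))
cv2.imwrite("pics/clip1.png",np.hstack(L))
E
```

```text
[ 0.47831115 -0.2366486   0.26394124] [[-0.974  0.228 -0.002]
 [ 0.228  0.974  0.002]
 [ 0.003  0.001 -1.   ]] 0.18010741628620047 29.38811947067734 [ 0.36930625 -0.7097497  -0.6583954 ]
scene 161 tool-frame min/max [[-26.4, -17.5, 15.2], [24.4, 27.3, 78.4]]
  tip zone y hist [ 0  1  6  1  0  0  0  1  8 36 25  7] x [-24.7  24.4]
side 390 tool-frame min/max [[-24.0, -30.3, 25.2], [25.4, 6.6, 73.1]]
  tip zone y hist [74 75 13  0  0  0  0  0  4  0  0  0] x [-23.7  25. ]
```

View pics/clip1.png

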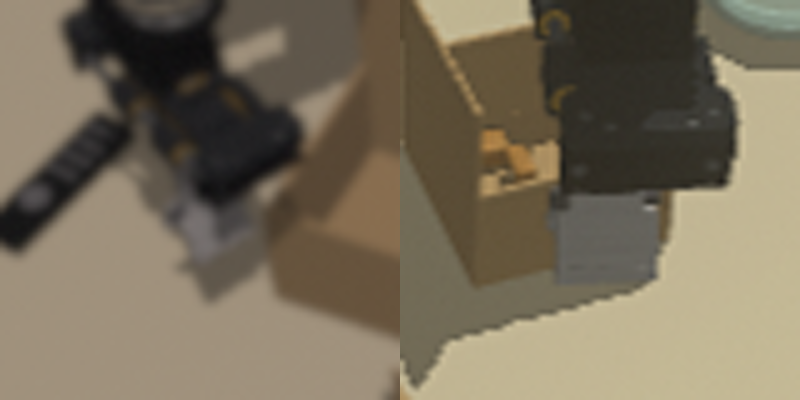

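The clip is held with its jaws gaping: grey jaw plates at (220,260) in the left crop and (605,235) in the right. The tips sit about 77 mm below the TCP. Next I'll move over the card and turn to its yaw.

```bash
python3 - <<'E'
from h import *
print(go([.464,-.0065,.265],down(2.6)))
E
```

```text
(array([ 66.6, 221. ,  -0.3]), array([-0.  , -0.02, 12.37]))
```

apply_moves(
  rows=[
    {"x":4,"y":12,"z":0,"rx":0,"ry":0,"rz":0.7,"claw":255},
    {"x":10,"y":33,"z":0,"rx":0,"ry":0,"rz":1.9,"claw":255},
    {"x":18,"y":60,"z":0,"rx":0,"ry":0,"rz":3.3,"claw":255},
    {"x":26,"y":87,"z":0,"rx":0,"ry":0,"rz":4.8,"claw":255},
    {"x":34,"y":114,"z":0,"rx":0,"ry":0,"rz":6.3,"claw":255},
    {"x":42,"y":141,"z":0,"rx":0,"ry":0,"rz":7.8,"claw":255},
    {"x":50,"y":168,"z":0,"rx":0,"ry":0,"rz":9.3,"claw":255},
    {"x":58,"y":193,"z":0,"rx":0,"ry":0,"rz":10.8,"claw":255},
    {"x":64,"y":212,"z":0,"rx":0,"ry":0,"rz":11.8,"claw":255},
    {"x":66.5,"y":221,"z":0,"rx":0,"ry":0,"rz":12.37,"claw":255},
  ],
)

```text
time_s: 22.68
position: [0.464, -0.0056, 0.265]
tcp_rot: [[-0.045, 0.999, -0.001], [0.999, 0.045, 0.0], [0.0, -0.001, -1.0]]
force: [-0.1, -0.1, -0.7]
opening: 0.181
grasp_force: 29.4
```

apply_moves(
  rows=[
    {"x":0,"y":0,"z":0,"rx":0,"ry":0,"rz":0,"claw":255},
    {"x":0,"y":0,"z":0,"rx":0,"ry":0,"rz":0,"claw":255},
    {"x":0,"y":0,"z":0,"rx":0,"ry":0,"rz":0,"claw":255},
    {"x":0,"y":0,"z":0,"rx":0,"ry":0,"rz":0,"claw":255},
  ],
)

```text
time_s: 23.18
position: [0.4646, -0.0072, 0.2654]
tcp_rot: [[-0.045, 0.999, -0.0], [0.999, 0.045, -0.0], [-0.0, -0.0, -1.0]]
force: [0.4, 0.6, -1.2]
opening: 0.178
grasp_force: 29.4
```

```bash
cat > chk.py <<'E'
from h import *
s=read_state();p0,R0=s['position'],s['tcp_rot'];print(p0,R0.round(3).tolist(),s['opening'],s['grasp_force'],s['force'])
for n in("scene","side","wrist"):
    if n=="wrist": P,u,v=wcloud("w%d"%int(s['time_s']*100))
    else: p,d=capture(n);P,u,v=cloud(d,camera_params(n))
    T=(P-p0)@R0*1000;m=(abs(T[:,0])<26)&(abs(T[:,1])<45)&(T[:,2]>28)&(T[:,2]<95)&(P[:,2]>.08)
    t=T[m];print(n,len(t))
    for a,b in((28,40),(40,52),(52,64),(64,76),(76,90)):
        k=(t[:,2]>a)&(t[:,2]<=b);print('  z',a,b,np.histogram(t[k,1],bins=np.arange(-35,36,5))[0])
    q=box(P,.43,.5,-.09,.08,.1,.15);
    if len(q)>20:print(' card',rect(q),np.percentile(q[:,2],98).round(4))
print(go([.464,-.0065,.197],down(2.6)))
E
python3 chk.py
```

```text
[ 0.46456531 -0.00719716  0.26536669] [[-0.045, 0.999, -0.0], [0.999, 0.045, -0.0], [-0.0, -0.0, -1.0]] 0.17785554183249058 29.388042613863945 [ 0.42215227  0.56805649 -1.21583319]
scene 138
  z 28 40 [0 0 0 0 0 0 6 3 8 5 0 0 0 0]
  z 40 52 [ 0  0  0  0  1  2  0  1 10 19  6  1  0  0]
  z 52 64 [ 0  0  0  0  1  0  0  0  1  8 20  4  0  0]
  z 64 76 [ 0  0  0  2  1  0  0  0  0  1 10 19  3  0]
  z 76 90 [0 0 0 0 0 0 0 0 0 0 2 4 0 0]
 card (array([466.6,  -2.5]), array([ 11.7, 140.1]), 3.9) 0.1419
side 214
  z 28 40 [ 0  0  0  0  2 11  9  9  3  1  0  0  0  0]
  z 40 52 [ 0  0  0  4 30 11  2  4  7  4  0  0  0  0]
  z 52 64 [ 0  0  9 33  8  0  0  0  0  5  1  0  0  0]
  z 64 76 [ 0 10 27  6  0  0  0  0  0  7  8  2  0  0]
  z 76 90 [0 0 0 0 0 0 0 0 0 0 1 0 0 0]
 card (array([464.4,  -9.9]), array([  5.6, 138.8]), 2.6) 0.1412
wrist 2408
  z 28 40 [  0   0   0   0  24 120 253 243  79   0   0   0   0   0]
  z 40 52 [  0   0   0  57 196  78   9  23  91 172   0   0   0   0]
  z 52 64 [  0   0 131 167   0   0   0   0   0  58 170   0   0   0]
  z 64 76 [  0 141 156   2   0   0   0   0   0   2  57 179   0   0]
  z 76 90 [0 0 0 0 0 0 0 0 0 0 0 0 0 0]
 card (array([462.6,  32.5]), array([ 1.8, 59.4]), 2.5) 0.1413
(array([ 0.5, -0.5, 68.4]), array([-0.,  0.,  0.]))
```

```bash
python3 - <<'E'
from h import *
import glob
s=read_state();p0,R0=s['position'],s['tcp_rot'];f=sorted(glob.glob("w2*.npz"))[-1];print(f)
P=np.load(f)['P'];T=(P-p0)@R0*1000;m=(abs(T[:,0])<30)&(abs(T[:,1])<45)&(T[:,2]>28)&(T[:,2]<95)&(P[:,2]>.16);t=T[m]
print('zmax',np.percentile(t[:,2],[98,99.8]),'x',np.percentile(t[:,0],[.5,50,99.5]))
for a in(50,60,68):
    k=abs(t[:,2]-a)<3
    for g in(-1,1):
        q=t[k&(t[:,1]*g>0)];print(a,g,np.percentile(q[:,1],[1,99]).round(1),np.percentile(q[:,0],[1,99]).round(1))
E
```

```text
w2317.npz
zmax [72.72390771 75.30197201] x [-15.97446248  16.93756335  28.97005305]
50 -1 [-17.  -10.1] [ 1.2 27.2]
50 1 [ 7.3 14.4] [-0.5 27.2]
60 -1 [-22.2 -14.7] [-10.7  27.1]
60 1 [11.7 18.6] [-2.9 27.2]
68 -1 [-26.9 -16.3] [-17.7  27.3]
68 1 [12.9 22.5] [-5.5 27.2]
```

The jaws' centre is about 2 mm towards -y of the tool, and the tips are about 75 mm below the TCP. I'll correct for both and descend slowly.

apply_moves(
  rows=[
    {"x":-1,"y":1.5,"z":3,"rx":0,"ry":0,"rz":0,"claw":255},
    {"x":-1,"y":1.5,"z":12,"rx":0,"ry":0,"rz":0,"claw":255},
    {"x":-1,"y":1.5,"z":24,"rx":0,"ry":0,"rz":0,"claw":255},
    {"x":-1,"y":1.5,"z":36,"rx":0,"ry":0,"rz":0,"claw":255},
    {"x":-1,"y":1.5,"z":48,"rx":0,"ry":0,"rz":0,"claw":255},
    {"x":-1,"y":1.5,"z":58,"rx":0,"ry":0,"rz":0,"claw":255},
    {"x":-1,"y":1.5,"z":65,"rx":0,"ry":0,"rz":0,"claw":255},
    {"x":-1,"y":1.5,"z":69,"rx":0,"ry":0,"rz":0,"claw":255},
    {"x":-1,"y":1.5,"z":70,"rx":0,"ry":0,"rz":0,"claw":255},
    {"x":-1,"y":1.5,"z":70,"rx":0,"ry":0,"rz":0,"claw":255},
  ],
)

```text
time_s: 24.58
position: [0.4662, -0.0078, 0.1956]
tcp_rot: [[-0.046, 0.999, 0.001], [0.999, 0.046, -0.0], [-0.0, 0.001, -1.0]]
force: [-0.4, 0.5, -0.8]
opening: 0.176
grasp_force: 29.4
```

apply_moves(
  rows=[
    {"x":0,"y":0,"z":0,"rx":0,"ry":0,"rz":0,"claw":255},
    {"x":0,"y":0,"z":0,"rx":0,"ry":0,"rz":0,"claw":255},
    {"x":0,"y":0,"z":0,"rx":0,"ry":0,"rz":0,"claw":255},
  ],
)

```text
time_s: 24.95
position: [0.4661, -0.0077, 0.1955]
tcp_rot: [[-0.046, 0.999, 0.0], [0.999, 0.046, -0.0], [-0.0, 0.0, -1.0]]
force: [0.6, 0.1, -0.8]
opening: 0.182
grasp_force: 29.4
```

```bash
python3 - <<'E'
from h import *
s=read_state();p0,R0=s['position'],s['tcp_rot'];print(p0,s['opening'],s['grasp_force'],s['force'])
P,u,v=wcloud("wf")
T=(P-p0)@R0*1000
for a in(44,50,60,68):
    m=(abs(T[:,0])<29)&(abs(T[:,1])<40)&(abs(T[:,2]-a)<3);print(a,np.histogram(T[m,1],bins=np.arange(-32,33,4))[0])
m=(abs(T[:,0])<29)&(abs(T[:,1])<40)&(abs(T[:,2]-60)<3)&(T[:,0]>24.);print('jaw end',np.unique(T[m,1].round(0),return_counts=True))
c=(T[:,0]>32)&(T[:,0]<60)&(abs(T[:,1])<15)&(P[:,2]>.11)&(P[:,2]<.16);print('card',c.sum(),np.percentile(T[c,1],[2,50,98]),np.percentile(P[c,2],98))
p,d=capture("side");co=camera_params("side");q=np.array(co['orientation']).T@(p0-[0,0,.06]-co['xyz']);uu=int(co['cx']-co['fx']*q[0]/q[2]);vv=int(co['cy']+co['fy']*q[1]/q[2])
A=cv2.resize(p[vv-40:vv+40,uu-40:uu+40,::-1],(400,400),interpolation=cv2.INTER_CUBIC)
B=cv2.resize(cv2.imread("pics/wf.png")[:384,60:444],(400,400));cv2.imwrite("pics/final.png",np.hstack([A,B]))
E
```

```text
[ 0.46610538 -0.00771527  0.19553122] 0.1821540946427338 29.387926587369293 [ 0.62071398  0.09698133 -0.75358257]
44 [  0   0   0   0  82  88  58   2   8  76 118   2   0   0   0   0]
50 [  0   0   0  37 118   8   0   0   0   3  28 112   0   0   0   0]
60 [  0   0 104  71   5   0   0   1   0   0   1  18 117   0   0   0]
68 [  0 184  80  13   2   0   0   0   0   0   0   8  44 120   0   0]
jaw end (array([-21., -20., -19., -18., -17., -16., -15., -14., -13.,  -2.,  11.,
        12.,  13.,  14.,  15.,  16.,  17.,  18.]), array([4, 7, 7, 3, 3, 4, 2, 1, 1, 1, 1, 2, 2, 4, 3, 5, 8, 4]))
card 209 [-3.07333137 -1.71995573 -0.38894249] 0.14125015170476446
```

View pics/final.png

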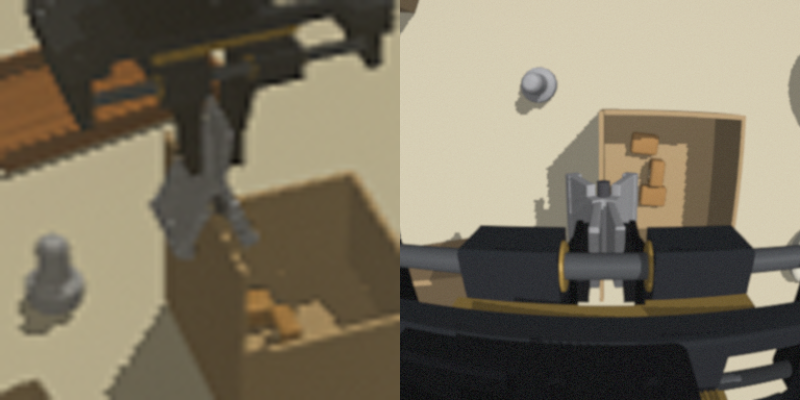

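The left crop shows the jaws straddling the card, tips at (180,245) and (245,235). The right crop shows the clip centred on the card edge at (602,190). The card is at -1.7 mm in tool y, which matches the jaw centre, and the tips are about 2 cm below the edge.

```bash
python3 -c "
from rig import *
print(hand_in())"
```

```text
the job is handed in; nothing more can be done
None
```

The job is handed in at about 25 s of the 64 s limit: all four nougat pieces are in the small carton, the tray is back flat in its starting place, and the squeezed clip is held around the middle of the tall card's top edge, tips about 2 cm down and not touching it.

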